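Set the hand rest and ready the needle tool over the plate

TASK

Get ready to scratch a line into the plate on the banding wheel: first move the plain hand-rest post from the wooden tool block into the bore of the grey foot, pushed fully home, and let it go. Then draw the needle tool (the one with a ball on its top) out of the block and finish with the gripper still holding it, motionless, needle end downward and slanted at about 45 degrees, with the needle tip about 6 cm above the middle of the plate and the tool touching nothing but the fingers. Do not disturb the plate, the blade tool or the other loose things on the table.

Things in the scene. Friction and masses are not known exactly. Their poses are not given: they have to be found in the camera images.
- tool_block: Fixed light wooden block, 66 x 162 mm and 70 mm high (70 x 170 mm at its plinth), standing on the table. Origin: centre of its underside; z up, y along the row of three blind bores at y = -52, 0 and +52 mm. Each bore is 20 mm wide and 62 mm deep (its floor 8 mm over the table) and holds one upright part: post, needle tool and blade tool, in any order. The bores leave 2 mm of play, so the parts may lean by about 3 degrees.
- rest_post: Loose hand-rest post: plain wooden rod, 18 mm in diameter and 131 mm long, with a flat top and a 4 mm chamfer at its foot. Origin: centre of its lower end; z along the rod to its top. At the start it stands in a bore of the block, its lower end 8 mm over the table, 69 mm showing above the block. About 0.07 kg.
- needle_tool: Loose needle tool, 134 mm long: straight round wooden handle 18 mm in diameter from 22 to 108 mm above the tip, then an 8 mm neck and a ball 18 mm in diameter on top; below 22 mm a brass ferrule and a steel needle. Origin: the needle's tip; z along the tool towards the ball. At the start it stands needle down in a bore of the block, tip 8 mm over the table, so the handle shows from 0 to 46 mm above the block. About 0.06 kg.
- needle_tip (a point): The needle's tip (the needle tool's origin).
- blade_tool: Loose blade tool in the third bore: the same round wooden handle, 18 mm in diameter, 108 mm long, with a flat 5 x 18 mm blade on top (137 mm in all). Origin: its lower end. Leave it in the block.
- rest_foot: Fixed grey metal foot of the hand rest: a 52 x 52 mm block, 50 mm high, on an 8 mm flange of 92 x 92 mm. Origin: centre of its underside; z up. One blind bore in the middle, 20 mm wide with a 2 mm chamfer, 42 mm deep (floor 8 mm over the table).
- foot_bore (a point): Centre of the mouth of the foot's bore, 50 mm over the table.
- plate: White ceramic plate, 160 mm across, 13 mm high at its rim and 7 mm in the middle, lying loose, not always centred, on the head of the banding wheel. Origin: centre of its underside; z up.
- banding_wheel: Fixed banding wheel that does not turn: round head 218 mm across, its top 94 mm above the origin (about 97 mm over the table); a narrower base below. Origin: on the wheel's axis at the table.
- masking_tape: Loose roll of masking tape lying flat, 100 mm across, 25 mm high. Leave it.
- brush_a: Loose paint brush, 197 mm long, lying on the table. Leave it.
Mind the look-alikes: they are no part of the job. What is shaped like the rest_post but green is not meant.

How it is judged:
By the outcome, as a careful person would: the job done as asked, in the order asked, and still so for the second after the job is handed in, while the arm keeps its last pose, push and grip.
It also fails if it takes over 54 s, if anything falls off the work surface, if the arm or the gripper's body presses on something with over 40 N, if the wrist force passes 120 N, or if a joint passes its speed limit or range.

ROBOT

A 6-joint arm with a two-finger parallel gripper is mounted at the origin on a cart in front of the work surface, level with it; the furniture and walls round the work are solid. World frame = base frame: x ahead of the robot, y to its left, z up, the work surface at z = 0. Lengths are in m, angles in rad, forces in N, time in s.
With the tool pointing down it reaches from about 0.25 to 0.725 m from the base axis. Payload 4 kg.
Tool frame: the origin (TCP) lies at the very end of the fingers, on their centre line; the grasp point (between the pads) lies 19 mm behind it (bot.pinch_z is the distance from the TCP to the grasp point, in m); z points along the fingers, x is the direction in which the jaws open and shut, and the axes are right-handed (so a half turn about z gives the same grasp; the last joint's range is limited). The gripper opens to 85 mm and grips with 20 to 120 N. Pads are 22 mm wide; open, the fingers measure 114 mm over their backs; the gripper's body (76 mm by 85 mm) begins 54 mm behind the grasp point. The pads swing forward as they close: fully open they stand 13 mm farther back than shut.
Start: joints at [1.334, 0.241, 0.005, 1.335, 0, 1.571], TCP at [0.117, 0.486, 0.231] pointing down, gripper open.
Joint ranges: [-2.72, 2.72], [-1.05, 1.87], [-1.09, 1.28], [-1.99, 2.15], [-1.42, 1.44], [-3.14, 3.14]. Speed limits (rad/s): [2.79, 2.79, 3.14, 3.14, 3.14, 3.14].

INTERFACE

Orientations are given as a unit quaternion [x, y, z, w].
In Python, from workcell import bot gives the robot as it stands. The module is installed in compiled form; this text tells all that it offers.
- The arm moves only by the shell command python3 -m inch 'ROWS'. ROWS is JSON, a list of rows, each a list of 7 numbers: the shift along the tool's x, y, z scaled (see below), then the turn, a rotation vector about the tool's x, y, z scaled (see below), then the gripper command: -1 is fully open, 1 is shut, values between are in proportion. In form: [[x, y, z, wx, wy, wz, gripper], ...]. A call has exactly 8 rows; each row shifts and turns the commanded pose from where the row before left it, along the tool's axes as they then stand; what a row does not reach is not made up. The controller multiplies each number of a shift by 2.5 cm and each number of a turn by 180 degrees. A row lasts 1/10 s, in which the tool goes at most 50 mm and 8.59 degrees, less where a joint would pass 70% of its speed; a pose out of reach is approached as far as the arm can. A call with a number of a shift or a turn outside -1 to 1 is refused whole. A call with a gripper value outside its range is refused whole. The fingers move at their own pace and stop on an object; the grip force is fixed at half the most. Time passes only in rows, so rows that do not move let the fingers close, or fill a call up. It gives the time, the measured TCP pose, the force and the opening at its end, in the units of the state.
- bot.get_obs(): the state, without advancing time (a new reading comes with each control period).
- bot.camera(name): name is "scene" or "top" or "wrist"; returns (picture, depth): 420x560x3 uint8, blue, green, red; 420x560 float32, m along the optical axis (not along the pixel's ray), 0 where there is no reading.
- bot.get_calibration(name): a dict with "vfov" (degrees; the focal length in pixels is half the picture's height over the tangent of half this angle, whatever the lens; pixels are square), "cx", "cy" (the principal point, pixels), "dist_coeffs" ([k1, k2, p1, p2, k3] as OpenCV has them; the pictures are not rectified), "R" (3x3) and "t" (3): a world point X has camera coordinates R X + t. Camera axes: x right, y down, z forward; pixel columns grow to the right and rows downward; lengths in m; the calibration is good to about 2 mm. A picture is of the moment at which its call begins: read the wrist's pose just before it. get_calibration takes no time and is no camera call; for the wrist camera it gives the pose at the moment of the call.
- bot.job_done(): hands the job in, once; it reports no verdict.
The state is a dict: "clock": time; "joint_pos": joint angles; "joint_vel": joint speeds; "tau": joint torques, N m; "eef_pos": TCP position; "tool_rot": TCP orientation; "ft_force": force on the tool from outside, world axes, zero at the start; "ft_torque": the same for the moment, N m; "grip_width": finger opening in m.
Only numpy, scipy, OpenCV 4.12 (cv2) and the standard library are available. Lean on these libraries where they do the work, as an engineer would, in place of code of your own. Each camera call takes 0.05 s, during which the arm holds its last target.

## Working session

There is one attempt and no reset: what is moved stays moved. The work goes in short steps, Python scripts to look and compute and a shell command to move; the robot and the scene stay as the last step left them, time stands still between calls to the robot, and variables do not carry over. Pictures are saved under pics/ and viewed, and the job is handed in when it is done.

```bash
mkdir -p pics; ls; cat > h.py <<'E'
import numpy as np, cv2
from workcell import bot
def K(c):
    f=210/np.tan(np.radians(c["vfov"])/2)
    return np.array([[f,0,c["cx"]],[0,f,c["cy"]],[0,0,1.]])
def shot(name,fn=None):
    c=bot.get_calibration(name); p,d=bot.camera(name)
    if fn: cv2.imwrite("pics/"+fn+".png",p); np.savez("pics/"+fn+".npz",p=p,d=d,vfov=c["vfov"],cx=c["cx"],cy=c["cy"],dist=c["dist_coeffs"],R=c["R"],t=c["t"])
    return p,d,c
def load(fn):
    z=np.load("pics/"+fn+".npz"); c=dict(vfov=float(z["vfov"]),cx=float(z["cx"]),cy=float(z["cy"]),dist_coeffs=z["dist"],R=z["R"],t=z["t"])
    return z["p"],z["d"],c
def ray(c,u,v):
    n=cv2.undistortPoints(np.array([[[u,v]]],float),K(c),np.array(c["dist_coeffs"],float))[0,0]
    R=np.array(c["R"]);t=np.array(c["t"]).ravel()
    return -R.T@t, R.T@np.array([n[0],n[1],1.])
def onplane(c,u,v,z):
    o,r=ray(c,u,v); return o+r*(z-o[2])/r[2]
def bydepth(c,d,u,v):
    o,r=ray(c,u,v); return o+r*d[int(round(v)),int(round(u))]
def proj(c,X):
    R=np.array(c["R"]);t=np.array(c["t"],float).ravel()
    return cv2.projectPoints(np.array(X,float).reshape(-1,1,3),cv2.Rodrigues(R)[0],t,K(c),np.array(c["dist_coeffs"],float))[0].reshape(-1,2)
def cloud(c,d):
    h,w=d.shape; u,v=np.meshgrid(np.arange(w),np.arange(h))
    n=cv2.undistortPoints(np.stack([u,v],-1).reshape(-1,1,2).astype(float),K(c),np.array(c["dist_coeffs"],float)).reshape(h,w,2)
    R=np.array(c["R"]);t=np.array(c["t"]).ravel()
    P=np.dstack([n[...,0]*d,n[...,1]*d,d])
    return (P-t)@R
E
python3 - <<'E'
from h import *
o=bot.get_obs(); print({k:np.round(v,3).tolist() for k,v in o.items()}, bot.pinch_z)
for n in("scene","top","wrist"):
    p,d,c=shot(n,n+"0"); print(n,c["vfov"],np.round(-np.array(c["R"]).T@np.array(c["t"]).ravel(),3), np.round(c["dist_coeffs"],3))
E
```

```text
pics
{'clock': 0.0, 'joint_pos': [1.334, 0.241, 0.004, 1.335, 0.0, 1.571], 'joint_vel': [-0.001, 0.001, -0.001, 0.0, 0.002, -0.001], 'tau': [-0.0, -37.232, 25.241, 0.017, 0.0, -0.0], 'eef_pos': [0.117, 0.485, 0.23], 'tool_rot': [0.786, 0.619, -0.001, 0.001], 'ft_force': [0.185, 0.126, 0.196], 'ft_torque': [0.015, -0.033, -0.006], 'grip_width': 0.085} 0.0187
scene 46.69315357678499 [ 0.03  -0.667  0.719] [-0.051  0.     0.     0.     0.   ]
top 49.77756548452105 [ 0.315 -0.019  1.251] [-0.155  0.     0.     0.     0.   ]
wrist 59.22747178026773 [0.055 0.502 0.374] [-0.075  0.     0.     0.     0.   ]
```

View pics/scene0.png

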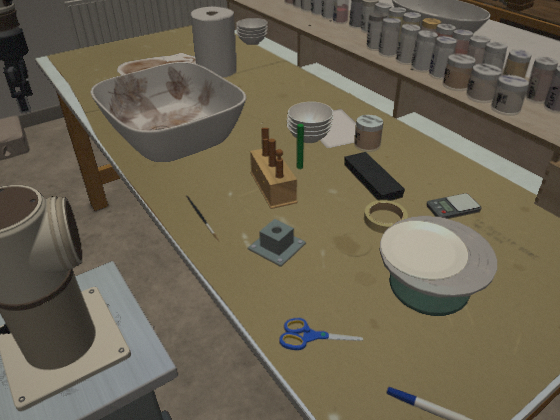

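View pics/top0.png

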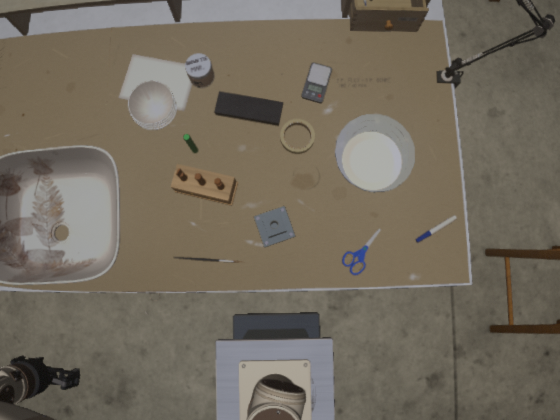

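View pics/wrist0.png

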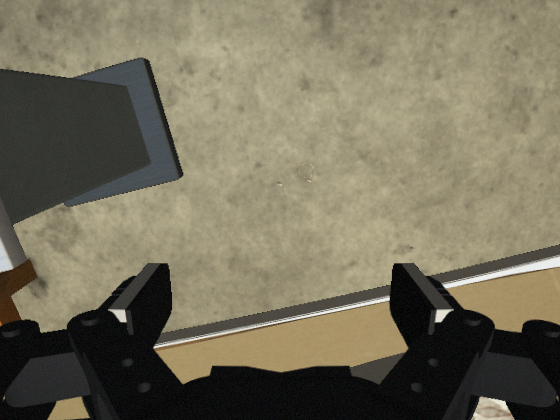

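The scene view shows a block with three parts at about (273,175) and a green rod at (300,146). The grey foot is at (277,240), the plate at (425,252), the tape at (385,215) and the brush at (202,215). Next I'll zoom in on the block.

```bash
python3 - <<'E'
from h import *
a=cv2.resize(load("scene0")[0][110:270,220:340],None,fx=4.5,fy=3.75*1.2/1.2,interpolation=cv2.INTER_CUBIC)
p=load("scene0")[0]
a=cv2.resize(p[115:265,235:335],None,fx=4,fy=4,interpolation=cv2.INTER_CUBIC)
t=load("top0")[0]
b=cv2.resize(t[120:250,165:265],None,fx=4,fy=4,interpolation=cv2.INTER_CUBIC); b=cv2.copyMakeBorder(b,0,600-b.shape[0],0,0,0)
cv2.imwrite("pics/crop0.png",np.hstack([a,b]))
P,d,c=load("top0"); 
for n,u,v in[("green",190,143),("left",181,174),("mid",200,179),("right",219,184),("foot",274,226),("plate",372,161),("tape",297,136),("brush",208,260),("tableR",300,200)]:
    print(n,np.round(bydepth(c,d,u,v),3))
E
```

```text
green [0.674 0.213 0.099]
left [0.585 0.231 0.118]
mid [0.567 0.179 0.134]
right [0.556 0.132 0.119]
foot [ 0.457 -0.006  0.011]
plate [ 0.613 -0.268  0.103]
tape [ 0.718 -0.077 -0.001]
brush [0.367 0.177 0.007]
tableR [ 0.53  -0.08   0.001]
```

View pics/crop0.png

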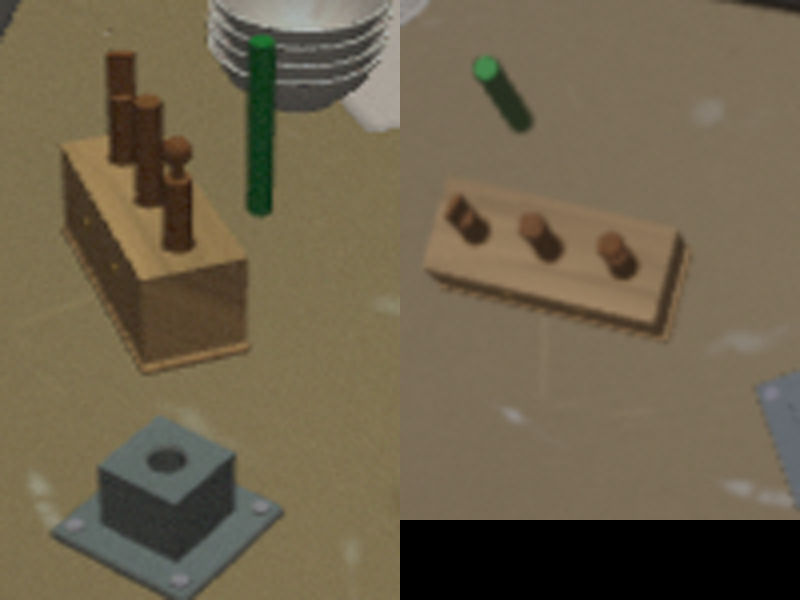

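Candidates for the post, by scene pixel:
- Blade tool at (265,140), with a flat blade on top: no.
- **Plain rod at (272,153), flat top, middle bore: this is the post.**
- Needle tool at (279,163), with a ball on top: comes second.
- Green rod at (300,146): a decoy.

The close crop confirms this choice. Now I'll measure exactly.

```bash
python3 - <<'E'
from h import *
for nm in("top0","scene0"):
    P,d,c=load(nm); X=cloud(c,d); X[d==0]=np.nan
    print(nm)
    tb=(abs(X[...,0]-.5)<.1)&(abs(X[...,1]+.1)<.03); print(" table z",np.nanmedian(X[...,2][tb]))
    m=(X[...,2]>.062)&(X[...,2]<.074)&(X[...,0]>.48)&(X[...,0]<.66)&(X[...,1]>.06)&(X[...,1]<.3)
    Q=X[m]; r=cv2.minAreaRect(Q[:,:2].astype(np.float32)); print(" block top",len(Q),np.round(Q.mean(0),4),np.round(r[0],4),np.round(r[1],4),round(r[2],2))
    m=(X[...,2]>.08)&(X[...,2]<.2)&(X[...,0]>.48)&(X[...,0]<.66)&(X[...,1]>.06)&(X[...,1]<.3)
    n,l,s,ce=cv2.connectedComponentsWithStats(m.astype(np.uint8))
    for i in range(1,n):
        q=X[l==i]; zt=np.percentile(q[:,2],95); t=q[q[:,2]>zt-.008]
        print(" part",s[i].tolist(),"ztop",round(zt,4),"xy",np.round(t[:,:2].mean(0),4), "px",np.round(ce[i]))
    m=(X[...,2]>.044)&(X[...,2]<.056)&(X[...,0]>.38)&(X[...,0]<.56)&(X[...,1]>-.09)&(X[...,1]<.09)
    Q=X[m]; r=cv2.minAreaRect(Q[:,:2].astype(np.float32)); print(" foot top",len(Q),np.round(Q.mean(0),4),np.round(r[0],4),np.round(r[1],4),round(r[2],2))
    m=(X[...,2]>.1005)&(X[...,2]<.125)&(X[...,0]>.45)&(X[...,0]<.8)&(X[...,1]>-.45)&(X[...,1]<-.12)
    hsv=cv2.cvtColor(P,cv2.COLOR_BGR2HSV)
    Q=X[m]; (ctr,rad)=cv2.minEnclosingCircle(Q[:,:2].astype(np.float32)); print(" plate",len(Q),np.round(Q.mean(0),4),np.round(ctr,4),round(rad,4))
    m=(X[...,2]>.085)&(X[...,2]<.125)&(X[...,0]>.45)&(X[...,0]<.8)&(X[...,1]>-.45)&(X[...,1]<-.12)
    Q=X[m]; (ctr,rad)=cv2.minEnclosingCircle(Q[:,:2].astype(np.float32)); print(" wheel+",len(Q),np.round(ctr,4),round(rad,4))
E
```

```text
top0
 table z 0.003291485841155919
 block top 1147 [0.5717 0.1821 0.0701] [0.5745 0.1853] [0.1636 0.067 ] 75.18
 part [176, 168, 11, 12, 77] ztop 0.1456 xy [0.5873 0.2341] px [181. 174.]
 part [195, 173, 10, 12, 70] ztop 0.1415 xy [0.5737 0.1834] px [199. 178.]
 part [214, 178, 9, 11, 72] ztop 0.1433 xy [0.56   0.1347] px [218. 183.]
 foot top 333 [ 0.4578 -0.0056  0.0503] [ 0.4583 -0.0057] [0.0523 0.0518] 18.62
 plate 2813 [ 0.6164 -0.2671  0.1062] [ 0.6383 -0.2778] 0.1067
 wheel+ 4913 [ 0.6406 -0.2793] 0.1094
scene0
 table z 0.0038602046782022365
 block top 762 [0.5608 0.1639 0.0705] [0.5741 0.1828] [0.1682 0.0679] 75.31
 part [261, 128, 22, 48, 521] ztop 0.1422 xy [0.5716 0.1785] px [272. 151.]
 foot top 460 [ 0.4562 -0.0097  0.0502] [ 0.458  -0.0077] [0.0574 0.0558] 17.83
 plate 3989 [ 0.6146 -0.2685  0.1065] [ 0.6332 -0.2792] 0.1023
 wheel+ 7376 [ 0.6405 -0.2809] 0.1102
```

```bash
python3 - <<'E'
from h import *
P,d,c=load("top0"); X=cloud(c,d); X[d==0]=np.nan
m=(X[...,0]>.1)&(X[...,0]<.75)
for a in np.arange(-.4,.8,.1):
    q=X[m&(X[...,1]>a)&(X[...,1]<a+.1)]; print(round(a,1),np.round(np.nanpercentile(q[:,2],[50,99.8]),3))
# plate by colour: cream
for nm in("top0","scene0"):
    P,d,c=load(nm); X=cloud(c,d)
    hsv=cv2.cvtColor(P,cv2.COLOR_BGR2HSV); 
    for u,v in ([(372,161),(372,130),(395,180)] if nm=="top0" else [(425,252),(480,262)]): print(nm,hsv[v,u])
    m=((X[...,2]>.09)&(X[...,0]>.45)&(X[...,0]<.8)&(X[...,1]>-.45)&(X[...,1]<-.12)&(P[...,2].astype(int)>(185 if nm=="top0" else 175))).astype(np.uint8)
    cs,_=cv2.findContours(m,cv2.RETR_EXTERNAL,cv2.CHAIN_APPROX_NONE); k=max(cs,key=cv2.contourArea).reshape(-1,2)
    W=np.array([onplane(c,u,v,.109)[:2] for u,v in k])
    A=np.c_[2*W,np.ones(len(W))]; s=np.linalg.lstsq(A,(W**2).sum(1),rcond=None)[0]
    print(nm,"plate rim fit",np.round(s[:2],4),"r",round(np.sqrt(s[2]+s[0]**2+s[1]**2),4), "mincirc",cv2.minEnclosingCircle(W.astype(np.float32)))
E
python3 -m inch '[[-0.36,1,0,0,0,0,-1],[-0.36,1,0,0,0,0,-1],[-0.36,1,0,0,0,0,-1],[-0.36,1,0,0,0,0,-1],[-0.36,1,0,0,0,0,-1],[-0.36,1,0,0,0,0,-1],[-0.36,1,0,0,0,0,-1],[-0.36,1,0,0,0,0,-1]]'
```

```text
-0.4 [0.004 0.113]
-0.3 [0.005 0.114]
-0.2 [0.003 0.113]
-0.1 [0.003 0.054]
-0.0 [0.003 0.053]
0.1 [0.003 0.141]
0.2 [0.003 0.658]
0.3 [0.004 0.697]
0.4 [0.02  0.553]
0.5 [0.018 0.349]
0.6 [0.018 0.136]
0.7 [0.031 0.136]
0.8 [-0.738  0.008]
top0 [ 30   6 173]
top0 [ 20   6 125]
top0 [ 24   8 151]
clock: 0.95
eef_pos: [0.2955, 0.3683, 0.231]
tool_rot: [0.786, 0.619, -0.0, 0.0]
ft_force: [-0.0, 0.9, -0.0]
grip_width: 0.0852Traceback (most recent call last):
  File "<stdin>", line 12, in <module>
ValueError: max() iterable argument is empty
```

```bash
python3 -m inch '[[0,0,0,0,0,0.0475,-1],[0,0,0,0,0,0.0475,-1],[0,0,0,0,0,0.0475,-1],[0,0,0,0,0,0.0475,-1],[0,0,0,0,0,0.0475,-1],[0,0,0,0,0,0.0475,-1],[0,0,0,0,0,0.0475,-1],[0,0,0,0,0,0.0475,-1]]'
cat >> h.py <<'E'
from scipy.spatial.transform import Rotation as Ro
def go(xyz,yaw=None):
    o=bot.get_obs(); r=Ro.from_quat(o["tool_rot"]); M=r.as_matrix()
    print("t",round(o["clock"],2),"tcp",np.round(o["eef_pos"],4),"yaw",round(np.degrees(np.arctan2(M[1,0],M[0,0])),2),"toolz",np.round(M[:,2],4),"j",np.round(o["joint_pos"],2),"F",np.round(o["ft_force"],1),"w",round(float(o["grip_width"]),4))
    dl=M.T@(np.array(xyz)-o["eef_pos"]); print("shift total units",np.round(dl/.025,3))
    if yaw is not None:
        z=np.array([0,0,-1.]);x=np.array([np.cos(np.radians(yaw)),np.sin(np.radians(yaw)),0]);T=np.c_[x,np.cross(z,x),z]
        print("turn total units",np.round((r.inv()*Ro.from_matrix(T)).as_rotvec()/np.pi,4))
E
python3 - <<'E'
from h import *
go([.574,.184,.231],-14.8)
for nm,th in(("top0",145),("scene0",165)):
    P,d,c=load(nm); X=cloud(c,d)
    reg=(X[...,2]>.09)&(X[...,0]>.45)&(X[...,0]<.8)&(X[...,1]>-.45)&(X[...,1]<-.12)
    g=P[...,2]; th,_=cv2.threshold(g[reg].reshape(-1,1),0,255,cv2.THRESH_OTSU)
    m=(reg&(g>th)).astype(np.uint8)
    cs,_=cv2.findContours(m,cv2.RETR_EXTERNAL,cv2.CHAIN_APPROX_NONE); k=max(cs,key=cv2.contourArea).reshape(-1,2)
    W=np.array([onplane(c,u,v,.109)[:2] for u,v in k])
    A=np.c_[2*W,np.ones(len(W))]; s=np.linalg.lstsq(A,(W**2).sum(1),rcond=None)[0]
    print(nm,th,"plate rim fit",np.round(s[:2],4),"r",round(np.sqrt(s[2]+s[0]**2+s[1]**2),4), cv2.minEnclosingCircle(W.astype(np.float32)))
E
```

```text
clock: 1.75
eef_pos: [0.2946, 0.3689, 0.231]
tool_rot: [0.998, 0.067, -0.0, 0.0]
ft_force: [-0.3, -0.3, -0.1]
grip_width: 0.0854
t 1.75 tcp [0.2946 0.3689 0.231 ] yaw 7.68 toolz [-5.e-04 -7.e-04 -1.e+00] j [ 0.9   0.19 -0.07  1.32  0.    2.33] F [-0.3 -0.3 -0.1] w 0.0854
shift total units [ 1.0086e+01  8.8230e+00 -2.0000e-03]
turn total units [0.0002 0.0002 0.1249]
top0 154.0 plate rim fit [ 0.6139 -0.2656] r 0.0781 ((0.6138520240783691, -0.2657627761363983), 0.07986699044704437)
scene0 155.0 plate rim fit [ 0.6157 -0.2655] r 0.0782 ((0.6156776547431946, -0.2655034363269806), 0.07979431748390198)
```

```bash
python3 -m inch '[[0,0,0,0,0,0.0417,-1],[0,0,0,0,0,0.0417,-1],[0,0,0,0,0,0.0417,-1],[1,0.34,0,0,0,0,-1],[1,0.34,0,0,0,0,-1],[1,0.34,0,0,0,0,-1],[1,0.34,0,0,0,0,-1],[1,0.34,0,0,0,0,-1]]'
python3 -m inch '[[0.96,0.33,0,0,0,0,-1],[0.96,0.33,0,0,0,0,-1],[0.96,0.33,0,0,0,0,-1],[0.96,0.33,0,0,0,0,-1],[0.96,0.33,0,0,0,0,-1],[0.96,0.33,0,0,0,0,-1],[0.96,0.33,0,0,0,0,-1],[0.96,0.33,0,0,0,0,-1]]'
python3 - <<'E'
from h import *
shot("wrist","wrist1")
go([.574,.184,.098],-14.8)
E
```

```text
clock: 2.55
eef_pos: [0.4058, 0.2959, 0.231]
tool_rot: [0.992, -0.126, -0.0, 0.0]
ft_force: [0.2, -0.2, -0.6]
grip_width: 0.0854
clock: 3.35
eef_pos: [0.5752, 0.1841, 0.2308]
tool_rot: [0.992, -0.126, -0.0, 0.0]
ft_force: [0.3, 0.4, -0.3]
grip_width: 0.0855
t 3.4 tcp [0.5782 0.1816 0.2303] yaw -14.68 toolz [ 0.0016 -0.002  -1.    ] j [ 0.31  0.46  0.31  1.43 -0.    2.13] F [ 3.   0.2 -0.6] w 0.0853
shift total units [-0.199 -0.058  5.291]
turn total units [ 0.0005 -0.0006  0.0007]
```

View pics/wrist1.png

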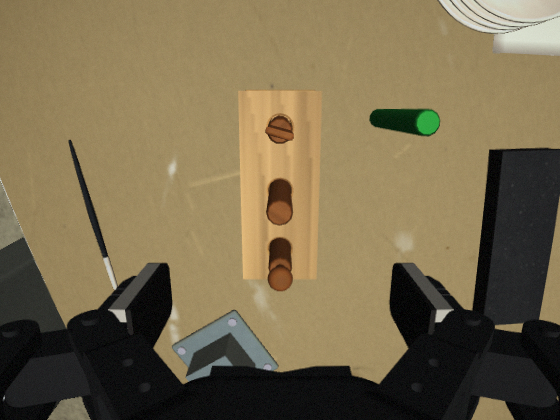

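The wrist view shows, from the top, the blade at (280,130), the post at (280,204) and the ball at (280,278). I'll locate the post and ball from this view and the scene view.

```bash
python3 - <<'E'
from h import *
P,d,c=load("wrist1"); X=cloud(c,d); X[d==0]=np.nan
m=(X[...,2]>.128)&(X[...,2]<.16)&(X[...,0]>.48)&(X[...,0]<.66)&(X[...,1]>.06)&(X[...,1]<.3)
n,l,s,ce=cv2.connectedComponentsWithStats(m.astype(np.uint8))
for i in range(1,n):
    if s[i][4]<30: continue
    q=X[l==i]; print(s[i].tolist(),np.round(ce[i],1),"z",np.round(np.percentile(q[:,2],[5,50,95]),4),"mean",np.round(q.mean(0),4),"ray@.139",np.round(onplane(c,*ce[i],.139),4))
m=(X[...,2]>.06)&(X[...,2]<.076)&(X[...,0]>.48)&(X[...,0]<.66)&(X[...,1]>.06)&(X[...,1]<.3)
Q=X[m]; r=cv2.minAreaRect(Q[:,:2].astype(np.float32)); print(" block top",np.round(r[0],4),np.round(r[1],4),round(r[2],2), np.median(Q[:,2]))
S,d2,c2=load("scene0")
print("scene post-top px (272,139):",np.round(onplane(c2,272,140.5,.139),4))
go([.574,.184,.098],-14.8)
E
```

```text
[265, 125, 29, 16, 265] [279.4 132.7] z [0.1348 0.1455 0.1469] mean [0.5887 0.2349 0.1444] ray@.139 [0.5886 0.2346 0.139 ]
[266, 196, 27, 30, 614] [279.2 210.7] z [0.1322 0.1397 0.141 ] mean [0.5758 0.1855 0.1389] ray@.139 [0.5758 0.1855 0.139 ]
[268, 266, 25, 25, 482] [279.9 278.2] z [0.134  0.14   0.1429] mean [0.5641 0.1383 0.1394] ray@.139 [0.564  0.1381 0.139 ]
 block top [0.5755 0.1841] [0.1615 0.0666] 75.47 0.07108278867102587
scene post-top px (272,139): [0.5754 0.1815 0.139 ]
t 3.4 tcp [0.5782 0.1816 0.2303] yaw -14.68 toolz [ 0.0016 -0.002  -1.    ] j [ 0.31  0.46  0.31  1.43 -0.    2.13] F [ 3.   0.2 -0.6] w 0.0853
shift total units [-0.199 -0.058  5.291]
turn total units [ 0.0005 -0.0006  0.0007]
```

```bash
python3 -m inch '[[-0.15,-0.08,0.2,0,0,0,-1],[0,0,0.8,0,0,0,-1],[0,0,0.8,0,0,0,-1],[0,0,0.8,0,0,0,-1],[0,0,0.8,0,0,0,-1],[0,0,0.8,0,0,0,-1],[0,0,0.8,0,0,0,-1],[0,0,0.3,0,0,0,-1]]'
python3 -m inch '[[0,0,0,0,0,0,-1],[0,0,0,0,0,0,1],[0,0,0,0,0,0,1],[0,0,0,0,0,0,1],[0,0,0,0,0,0,1],[0,0,0,0,0,0,1],[0,0,0,0,0,0,1],[0,0,0,0,0,0,1]]'
python3 - <<'E'
from h import *
go([.574,.184,.098],-14.8)
E
```

```text
clock: 4.2
eef_pos: [0.5686, 0.188, 0.0961]
tool_rot: [0.992, -0.125, -0.002, 0.001]
ft_force: [0.1, 0.9, 0.3]
grip_width: 0.0857
clock: 5.0
eef_pos: [0.5729, 0.1875, 0.0996]
tool_rot: [0.992, -0.126, 0.002, -0.0]
ft_force: [3.4, -1.5, 2.7]
grip_width: 0.0167
t 5.0 tcp [0.5729 0.1875 0.0996] yaw -14.51 toolz [ 0.0032  0.     -1.    ] j [ 0.32  0.52  0.07  1.12 -0.    2.14] F [ 3.4 -1.5  2.7] w 0.0167
shift total units [0.077 0.126 0.065]
turn total units [-0.0003 -0.001   0.0016]
```

```bash
python3 -m inch '[[0,0,-0.2,0,0,0,1],[0,0,-0.6,0,0,0,1],[0,0,-0.7,0,0,0,1],[0,0,-0.7,0,0,0,1],[0,0,-0.7,0,0,0,1],[0,0,-0.7,0,0,0,1],[0,0,-0.7,0,0,0,1],[0,0,-0.3,0,0,0,1]]'
python3 - <<'E'
from h import *
shot("scene","scene1"); 
go([.458,-.0065,.21],-14.8)
shot("wrist","wrist2")
go([.458,-.0065,.21],-14.8)
P=cv2.imread("pics/scene1.png"); w=cv2.imread("pics/wrist2.png")
cv2.imwrite("pics/c1.png",np.hstack([cv2.resize(P[50:270,190:340],(409,600)),cv2.resize(w[:,140:420],(391,586))[:600] if 0 else cv2.copyMakeBorder(cv2.resize(w[:,140:420],(391,586)),0,14,0,0,0)]))
E
```

```text
clock: 5.8
eef_pos: [0.5711, 0.188, 0.215]
tool_rot: [0.992, -0.126, -0.0, -0.0]
ft_force: [0.8, -0.9, -1.0]
grip_width: 0.0167
t 5.85 tcp [0.5716 0.1881 0.2157] yaw -14.47 toolz [ 0.0014  0.0012 -1.    ] j [0.32 0.45 0.27 1.38 0.   2.14] F [ 0.5 -0.9  0.2] w 0.0166
shift total units [-2.454  8.673  0.213]
turn total units [-0.0005 -0.0003  0.0018]
t 5.9 tcp [0.5714 0.188  0.2145] yaw -14.47 toolz [ 5.e-04  8.e-04 -1.e+00] j [0.32 0.45 0.26 1.38 0.   2.14] F [-0.2 -0.1 -0.3] w 0.0166
shift total units [-2.449  8.666  0.173]
turn total units [-0.0003 -0.0001  0.0018]
```

View pics/c1.png

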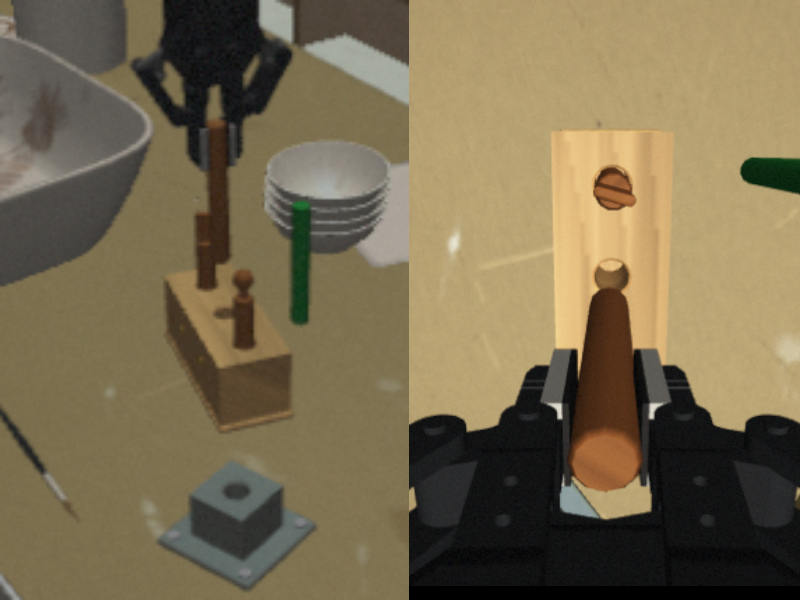

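The post is out, held nearly straight. Its lower end at z≈0.125 is below the ball top at 0.142, so I'll rise 45 mm before crossing over the needle tool.

```bash
python3 -m inch '[[-0.45,0,-0.9,0,0,0,1],[-0.4,0,-0.9,0,0,0,1],[-0.3,0.5,-0.2,0,0,0,1],[-0.3,1,0,0,0,0,1],[-0.3,1,0,0,0,0,1],[-0.3,1,0,0,0,0,1],[-0.2,1,0,0,0,0,1],[-0.2,1,0,0,0,0,1]]'
python3 -m inch '[[0,1,0,0,0,0,1],[0,1,0,0,0,0,1],[0,0.7,0,0,0,0,1],[0,0.4,0,0,0,0,1],[0,0,0.4,0,0,0,1],[0,0,0.4,0,0,0,1],[0,0,0.4,0,0,0,1],[0,0,0,0,0,0,1]]'
python3 - <<'E'
from h import *
shot("scene","scene2"); 
go([.458,-.0065,.21],-14.8)
shot("wrist","wrist3"); shot("top","top1")
go([.458,-.0065,.21],-14.8)
P=cv2.imread("pics/scene2.png"); w=cv2.imread("pics/wrist3.png")
cv2.imwrite("pics/c2.png",np.hstack([cv2.resize(P[110:290,210:340],(409,566)),cv2.resize(w[:,140:420],(391,566))]))
E
```

```text
clock: 6.7
eef_pos: [0.4757, 0.0683, 0.262]
tool_rot: [0.992, -0.126, -0.001, 0.001]
ft_force: [-0.2, -0.4, -0.9]
grip_width: 0.0162
clock: 7.5
eef_pos: [0.4571, -0.0045, 0.2314]
tool_rot: [0.992, -0.125, -0.002, 0.0]
ft_force: [-0.2, 0.4, -0.6]
grip_width: 0.0164
t 7.55 tcp [ 0.4576 -0.0045  0.2324] yaw -14.41 toolz [-2.9e-03  2.0e-04 -1.0e+00] j [-0.01  0.16 -0.1   1.32  0.    1.81] F [0.5 0.4 0.5] w 0.0165
shift total units [0.036 0.073 0.895]
turn total units [0.0002 0.0009 0.0021]
t 7.65 tcp [ 0.4585 -0.0047  0.2337] yaw -14.43 toolz [-3.e-04  1.e-04 -1.e+00] j [-0.01  0.16 -0.09  1.32  0.    1.81] F [-0.   0.3 -0.2] w 0.0165
shift total units [-0.001  0.076  0.947]
turn total units [0.     0.0001 0.0021]
```

View pics/c2.png

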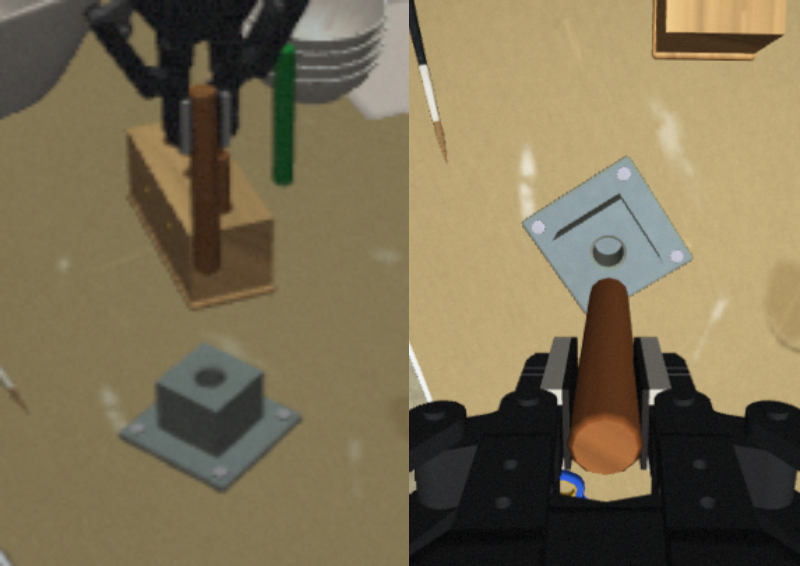

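```bash
cat > post.py <<'E'
from h import *
import sys
def axisplane(nm,box):
    P,d,c=load(nm); hsv=cv2.cvtColor(P,cv2.COLOR_BGR2HSV)
    u0,v0,u1,v1=box
    m=((hsv[...,0]<14)|(hsv[...,0]>170))&(hsv[...,1]>120)
    mm=np.zeros_like(m);mm[v0:v1,u0:u1]=m[v0:v1,u0:u1]
    n,l,s,ce=cv2.connectedComponentsWithStats(mm.astype(np.uint8)); i=1+np.argmax(s[1:,4]); mm=l==i
    rows=np.where(mm.any(1))[0]; rs=[];w=[]
    for v in rows[3:-3]:
        u=np.where(mm[v])[0]; rs.append(ray(c,(u[0]+u[-1])/2,v)[1]);w.append(len(u))
    rs=np.array(rs); o=ray(c,0,0)[0]; N=np.linalg.svd(rs/np.linalg.norm(rs,axis=1)[:,None])[2][2]
    print(nm,"comp",s[i].tolist(),"widths",w[0],w[len(w)//2],w[-1],"resid px",round(np.abs(rs@N).max()*K(c)[0,0],2))
    return N,o,mm
def bore(nm,box,dark=None):
    P,d,c=load(nm); u0,v0,u1,v1=box; g=cv2.cvtColor(P,cv2.COLOR_BGR2GRAY)[v0:v1,u0:u1]
    return g
if __name__=="__main__":
    np.set_printoptions(suppress=True)
    N1,o1,m1=axisplane("scene2",(250,120,300,205)); N2,o2,m2=axisplane("wrist3",(240,195,340,300))
    dirn=np.cross(N1,N2); dirn/=dirn[2]
    A=np.array([N1,N2,[0,0,1]])
    for z in(.05,.12,.25): print("axis at",z,np.round(np.linalg.solve(A,[N1@o1,N2@o2,z]),4))
    print("axis dir",np.round(dirn,4))
    for nm,m in(("scene2",m1),("wrist3",m2)):
        P,d,c=load(nm); a=P.copy(); a[m]=(0,255,0); 
        cv2.imwrite("pics/mask_%s.png"%nm,cv2.resize(a[110:300,200:360],None,fx=3,fy=3,interpolation=cv2.INTER_NEAREST))
E
python3 post.py
python3 - <<'E'
import cv2,numpy as np
cv2.imwrite("pics/m.png",np.hstack([cv2.resize(cv2.imread("pics/mask_%s.png"%n),(400,475)) for n in("scene2","wrist3")]))
E
```

```text
scene2 comp [270, 139, 13, 58, 321] widths 4 7 4 resid px 2.43
wrist3 comp [258, 207, 47, 93, 3122] widths 17 34 46 resid px 1.44
axis at 0.05 [0.4628 0.0013 0.05  ]
axis at 0.12 [ 0.4604 -0.0044  0.12  ]
axis at 0.25 [ 0.4561 -0.015   0.25  ]
axis dir [-0.0334 -0.0817  1.    ]
```

View pics/m.png

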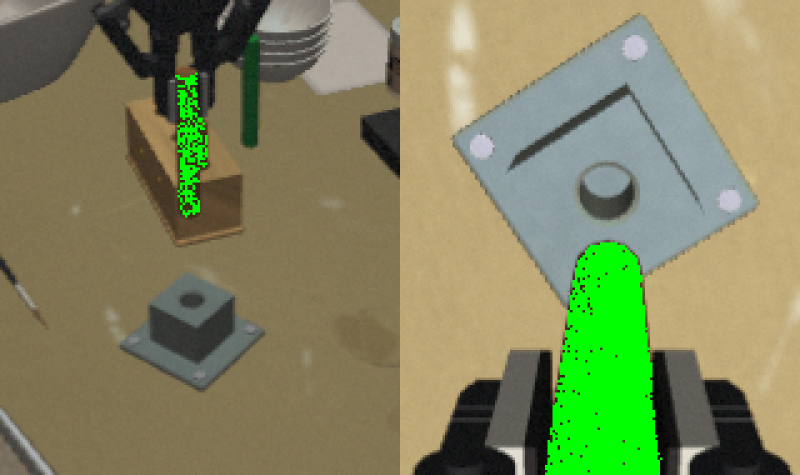

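```bash
cat > post2.py <<'E'
from h import *
def plane(nm,xy,z0,z1):
    P,d,c=load(nm); X=cloud(c,d); m=(d>0)&(np.hypot(X[...,0]-xy[0],X[...,1]-xy[1])<.04)&(X[...,2]>z0)&(X[...,2]<z1)
    n,l,s,ce=cv2.connectedComponentsWithStats(m.astype(np.uint8)); i=1+np.argmax(s[1:,4]); mm=l==i
    rows=np.where(mm.any(1))[0]; rs=[];w=[]
    for v in rows[2:-3]:
        u=np.where(mm[v])[0]; rs.append(ray(c,(u[0]+u[-1])/2,v)[1]);w.append(len(u))
    rs=np.array(rs); o=ray(c,0,0)[0]; N=np.linalg.svd(rs/np.linalg.norm(rs,axis=1)[:,None])[2][2]
    print(nm,s[i].tolist(),"w",w[0],w[len(w)//2],w[-1],"resid px",round(np.abs(rs@N).max()*K(c)[0,0],2),"low z",round(np.nanpercentile(X[mm][:,2],1),4))
    return N,o,mm
def axis(a,b,xy,z0,z1,zs):
    N1,o1,_=plane(a,xy,z0,z1);N2,o2,_=plane(b,xy,z0,z1)
    for z in zs: print(" axis at",z,np.round(np.linalg.solve(np.array([N1,N2,[0,0,1]]),[N1@o1,N2@o2,z]),4))
def bore(nm,xy,z=.05):
    P,d,c=load(nm); X=cloud(c,d)
    hole=((X[...,2]<.044)|(d==0))&(np.hypot(X[...,0]-xy[0],X[...,1]-xy[1])<.022)
    # top-plane pixels in the patch around the bore; the hole = not top plane, enclosed
    top=((abs(X[...,2]-z)<.005)&(d>0)).astype(np.uint8)
    cs,h=cv2.findContours(top,cv2.RETR_CCOMP,cv2.CHAIN_APPROX_NONE)
    for k,hh in zip(cs,h[0]):
        if hh[3]>=0 and cv2.contourArea(k)>15:
            W=np.array([onplane(c,u,v,z)[:2] for u,v in k.reshape(-1,2)])
            if np.hypot(*(W.mean(0)-xy))<.03:
                (cc,r)=cv2.minEnclosingCircle(W.astype(np.float32)); print(" bore",nm,"circle",np.round(cc,4),"r",round(r,4),"px",np.round(k.reshape(-1,2).mean(0),1))
    Q=X[(top>0)&(np.hypot(X[...,0]-xy[0],X[...,1]-xy[1])<.045)]
    r=cv2.minAreaRect(Q[:,:2].astype(np.float32)); print(" top rect",nm,np.round(r[0],4),np.round(r[1],4))
E
python3 - <<'E'
from post2 import *
axis("scene2","wrist3",(.458,-.005),.1,.215,(.05,.12,.14,.25))
for n in("top0","scene0","scene2","wrist2","wrist3"): bore(n,(.458,-.006))
E
```

```text
scene2 [270, 166, 10, 31, 269] w 9 9 9 resid px 0.44 low z 0.1463
wrist3 [264, 206, 37, 52, 1151] w 15 30 3 resid px 0.47 low z 0.1473
 axis at 0.05 [ 0.4605 -0.0067  0.05  ]
 axis at 0.12 [ 0.4603 -0.0052  0.12  ]
 axis at 0.14 [ 0.4602 -0.0048  0.14  ]
 axis at 0.25 [ 0.4597 -0.0024  0.25  ]
 bore top0 circle [ 0.4584 -0.0053] r 0.0126 px [273.9 224. ]
 top rect top0 [ 0.4583 -0.0057] [0.0523 0.0518]
 bore scene0 circle [ 0.457  -0.0088] r 0.0108 px [276.2 230.7]
 top rect scene0 [ 0.458  -0.0077] [0.0574 0.0558]
 bore scene2 circle [ 0.4567 -0.0092] r 0.0107 px [276.2 230.7]
 top rect scene2 [ 0.4577 -0.0075] [0.0558 0.0543]
 top rect wrist2 [0. 0.] [0. 0.]
 bore wrist3 circle [ 0.4596 -0.0063] r 0.0106 px [282.  186.6]
 top rect wrist3 [ 0.4594 -0.0066] [0.052  0.0524]
```

```bash
cat > cyl.py <<'E'
from post2 import *
from scipy.optimize import least_squares
def cyl(nms,xy,z0,z1,r=.009,zr=(.05,.14,.25)):
    for grp in [[n] for n in nms]+([nms] if len(nms)>1 else []):
        Q=[]
        for nm in grp:
            P,d,c=load(nm); X=cloud(c,d); _,_,mm=plane(nm,xy,z0,z1)
            mm=cv2.erode(mm.astype(np.uint8),np.ones((1,3)))>0
            Q.append(X[mm])
        Q=np.vstack(Q); zm=(z0+z1)/2
        f=lambda p: np.hypot(Q[:,0]-p[0]-p[2]*(Q[:,2]-zm),Q[:,1]-p[1]-p[3]*(Q[:,2]-zm))-r
        s=least_squares(f,[xy[0],xy[1],0,0],loss="soft_l1",f_scale=.001)
        p=s.x; print(" cyl",grp,len(Q),"rms mm",round(1e3*np.sqrt((f(p)**2).mean()),2),"slope",np.round(p[2:],3),{z:np.round(p[:2]+p[2:]*(z-zm),4).tolist() for z in zr})
E
python3 - <<'E'
from cyl import *
cyl(["scene2","wrist3"],(.458,-.005),.152,.212)
E
```

```text
scene2 [270, 167, 10, 27, 232] w 9 9 9 resid px 0.42 low z 0.153
 cyl ['scene2'] 175 rms mm 1.07 slope [-0.015 -0.003] {0.05: [0.4598, -0.0072], 0.14: [0.4584, -0.0075], 0.25: [0.4567, -0.0079]}
wrist3 [264, 209, 37, 48, 1011] w 16 30 2 resid px 0.53 low z 0.1528
 cyl ['wrist3'] 895 rms mm 0.19 slope [-0.009  0.003] {0.05: [0.4601, -0.0083], 0.14: [0.4593, -0.008], 0.25: [0.4583, -0.0076]}
scene2 [270, 167, 10, 27, 232] w 9 9 9 resid px 0.42 low z 0.153
wrist3 [264, 209, 37, 48, 1011] w 16 30 2 resid px 0.53 low z 0.1528
 cyl ['scene2', 'wrist3'] 1070 rms mm 0.53 slope [-0.009  0.003] {0.05: [0.4599, -0.0082], 0.14: [0.4591, -0.0079], 0.25: [0.4582, -0.0077]}
```

```bash
python3 -m inch '[[0,-0.04,0.3,0,0,0,1],[0,0,0.7,0,0,0,1],[0,0,0.7,0,0,0,1],[0,0,0.7,0,0,0,1],[0,0,0.5,0,0,0,1],[0,0,0.3,0,0,0,1],[0,0,0,0,0,0,1],[0,0,0,0,0,0,1]]'
python3 - <<'E'
from cyl import *
shot("wrist","wrist4")
go([.458,-.0065,.1],-14.8)
shot("scene","scene3")
cyl(["scene3","wrist4"],(.459,-.0065),.07,.125,zr=(.05,.12))
for n in("scene3","wrist4"): bore(n,(.459,-.0065))
P=cv2.imread("pics/scene3.png"); w=cv2.imread("pics/wrist4.png")
cv2.imwrite("pics/c3.png",np.hstack([cv2.resize(P[150:280,230:330],(400,520)),cv2.resize(w[100:360,180:380],(400,520))]))
E
```

```text
clock: 8.45
eef_pos: [0.459, -0.0041, 0.1542]
tool_rot: [0.992, -0.126, 0.0, -0.0]
ft_force: [0.3, -1.0, -0.9]
grip_width: 0.0167
t 8.5 tcp [ 0.4593 -0.0042  0.1545] yaw -14.49 toolz [ 0.0014  0.     -1.    ] j [-0.01  0.21 -0.24  1.12  0.    1.81] F [ 0.2 -0.3 -0.4] w 0.0166
shift total units [-0.029  0.104  2.18 ]
turn total units [-0.0001 -0.0004  0.0017]
scene3 [272, 202, 9, 24, 174] w 5 8 8 resid px 0.26 low z 0.0702
 cyl ['scene3'] 124 rms mm 1.29 slope [-0.004 -0.002] {0.05: [0.4604, -0.0073], 0.12: [0.4601, -0.0075]}
wrist4 [266, 207, 34, 42, 837] w 16 30 1 resid px 14.98 low z 0.0708
 cyl ['wrist4'] 729 rms mm 0.19 slope [-0.012  0.004] {0.05: [0.4612, -0.0077], 0.12: [0.4603, -0.0074]}
scene3 [272, 202, 9, 24, 174] w 5 8 8 resid px 0.26 low z 0.0702
wrist4 [266, 207, 34, 42, 837] w 16 30 1 resid px 14.98 low z 0.0708
 cyl ['scene3', 'wrist4'] 853 rms mm 0.52 slope [-0.012  0.004] {0.05: [0.4611, -0.0077], 0.12: [0.4603, -0.0074]}
 bore scene3 circle [ 0.4567 -0.0092] r 0.0107 px [276.2 230.6]
 top rect scene3 [ 0.4583 -0.0067] [0.0554 0.0555]
 top rect wrist4 [ 0.4593 -0.0068] [0.0525 0.0526]
```

View pics/c3.png

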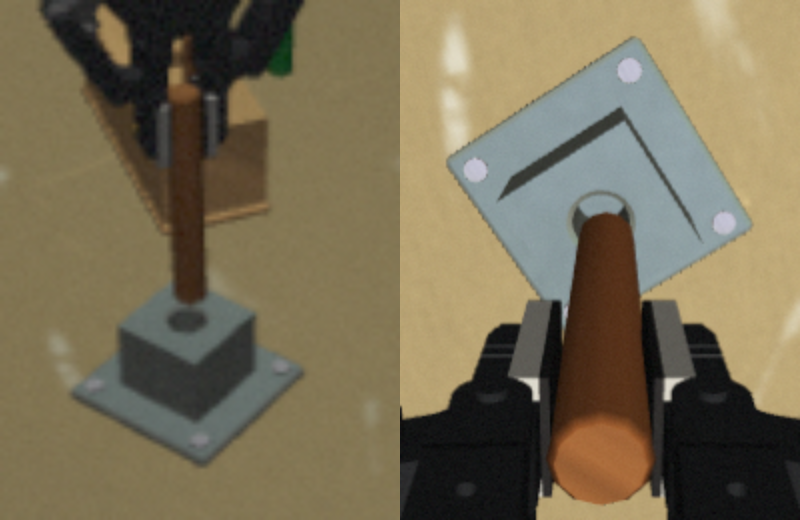

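```bash
python3 -m inch '[[-0.066,-0.016,0.2,0,0,0,1],[0,0,0.2,0,0,0,1],[0,0,0.2,0,0,0,1],[0,0,0.2,0,0,0,1],[0,0,0.2,0,0,0,1],[0,0,0.2,0,0,0,1],[0,0,0.2,0,0,0,1],[0,0,0,0,0,0,1]]'

```

```text
clock: 9.35
eef_pos: [0.4568, -0.0034, 0.118]
tool_rot: [0.992, -0.126, -0.001, 0.0]
ft_force: [-0.0, 0.4, -0.3]
grip_width: 0.0167
```

```bash
python3 -m inch '[[0,0,0.15,0,0,0,1],[0,0,0.15,0,0,0,1],[0,0,0.15,0,0,0,1],[0,0,0.1,0,0,0,1],[0,0,0.1,0,0,0,1],[0,0,0.1,0,0,0,1],[0,0,0.05,0,0,0,1],[0,0,0,0,0,0,1]]'

```

```text
clock: 10.15
eef_pos: [0.4574, -0.0034, 0.0995]
tool_rot: [0.992, -0.126, 0.0, -0.0]
ft_force: [-1.2, 0.4, 4.7]
grip_width: 0.017
```

```bash
python3 -m inch '[[0,0,0.04,0,0,0,1],[0,0,0.04,0,0,0,1],[0,0,0,0,0,0,1],[0,0,0,0,0,0,1],[0,0,0,0,0,0,1],[0,0,0,0,0,0,1],[0,0,0,0,0,0,1],[0,0,0,0,0,0,1]]'
python3 - <<'E'
from cyl import *
shot("wrist","wrist5")
go([.458,-.0065,.1],-14.8)
shot("scene","scene4")
P,d,c=load("wrist5"); X=cloud(c,d)
m=(np.hypot(X[...,0]-.459,X[...,1]+.0065)<.008)&(d>0)&(X[...,2]>.12); print("top z wrist",np.round(np.percentile(X[m][:,2],[5,50,95]),4),m.sum())
P,d,c=load("scene4"); X=cloud(c,d)
m=(np.hypot(X[...,0]-.459,X[...,1]+.0065)<.012)&(d>0)&(X[...,2]>.12); print("top z scene",np.round(np.percentile(X[m][:,2],[5,50,95]),4),m.sum())
cyl(["wrist5"],(.459,-.0065),.055,.085,zr=(.05,.12))
E
```

```text
clock: 10.95
eef_pos: [0.4579, -0.0033, 0.0994]
tool_rot: [0.992, -0.126, 0.001, -0.0]
ft_force: [-4.2, -0.2, 17.5]
grip_width: 0.0165
t 11.0 tcp [ 0.4579 -0.0034  0.0993] yaw -14.49 toolz [ 2.8e-03  1.0e-04 -1.0e+00] j [-0.01  0.26 -0.33  0.97  0.    1.82] F [-5.4 -0.1 17.8] w 0.0166
shift total units [ 0.036  0.12  -0.026]
turn total units [-0.0002 -0.0009  0.0017]
top z wrist [0.1387 0.1398 0.1407] 1598
top z scene [0.1244 0.1605 0.2093] 243
wrist5 [263, 226, 37, 33, 658] w 14 33 4 resid px 1.59 low z 0.0556
 cyl ['wrist5'] 560 rms mm 0.21 slope [-0.008  0.005] {0.05: [0.4588, -0.0068], 0.12: [0.4583, -0.0064]}
```

Solid stop with 17.5 N; the post top is at z≈0.1398, the same as it read when standing in the block, so it is home. Now I'll release and lift.

```bash
python3 -m inch '[[0,0,-0.08,0,0,0,1],[0,0,0,0,0,0,-1],[0,0,0,0,0,0,-1],[0,0,0,0,0,0,-1],[0,0,0,0,0,0,-1],[0,0,0,0,0,0,-1],[0,0,-0.5,0,0,0,-1],[0,0,-0.8,0,0,0,-1]]'
python3 -m inch '[[0,0,-1,0,0,0,-1],[0,0,-1,0,0,0,-1],[0,0,-1,0,0,0,-1],[0,-0.5,-0.6,0,0,0,-1],[0,-1,0,0,0,0,-1],[0,-1,0,0,0,0,-1],[0.2,-1,0,0,0,0,-1],[0.3,-0.5,0,0,0,0,-1]]'
python3 - <<'E'
from cyl import *
shot("wrist","wrist6")
go([.564,.138,.22],-14.8)
shot("scene","scene5")
P,d,c=load("scene5"); X=cloud(c,d)
m=(np.hypot(X[...,0]-.459,X[...,1]+.0065)<.013)&(d>0)&(X[...,2]>.12); print("post top z scene",np.round(np.percentile(X[m][:,2],[5,50,97]),4),m.sum())
E
```

```text
clock: 11.85
eef_pos: [0.4558, -0.0034, 0.1303]
tool_rot: [0.992, -0.126, -0.002, 0.0]
ft_force: [-0.1, -0.0, 1.5]
grip_width: 0.085
clock: 12.65
eef_pos: [0.4945, 0.092, 0.2212]
tool_rot: [0.992, -0.125, 0.0, -0.0]
ft_force: [0.4, -0.8, 0.8]
grip_width: 0.0859
t 12.7 tcp [0.4962 0.0929 0.221 ] yaw -14.34 toolz [ 0.0015  0.0013 -1.    ] j [ 0.18  0.25 -0.01  1.31  0.    2.01] F [2.6 1.3 0.3] w 0.0857
shift total units [ 2.182 -2.42   0.048]
turn total units [-0.0005 -0.0004  0.0026]
post top z scene [0.1213 0.1343 0.141 ] 100
```

View pics/scene5.png

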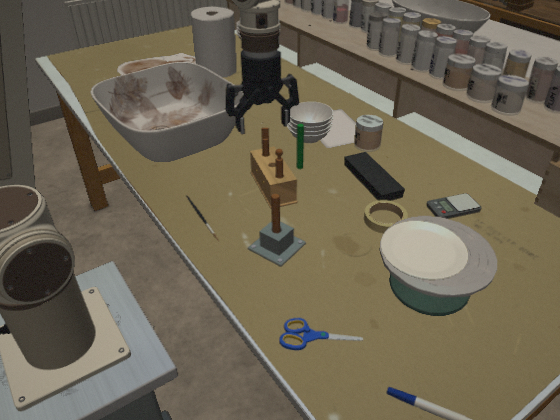

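View pics/wrist6.png

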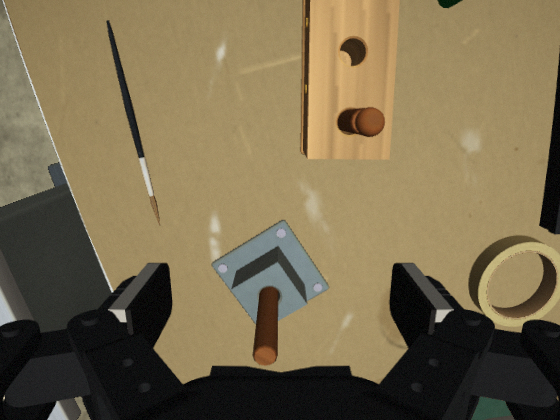

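The post stands in the foot (scene (276,215), wrist (266,330)) and is let go. Next is the needle tool, with its ball at wrist (369,122).

```bash
python3 -m inch '[[0.44,-0.48,0,0,0,0,-1],[0.44,-0.48,0,0,0,0,-1],[0.44,-0.48,0,0,0,0,-1],[0.44,-0.48,0,0,0,0,-1],[0.42,-0.48,0,0,0,0,-1],[0,0,0,0,0,0,-1],[0,0,0,0,0,0,-1],[0,0,0,0,0,0,-1]]'
python3 - <<'E'
from cyl import *
shot("wrist","wrist7")
go([.564,.138,.078],-14.8)
cyl(["wrist7"],(.562,.134),.082,.112,zr=(.07,.095,.133))
P,d,c=load("wrist7"); X=cloud(c,d)
m=(np.hypot(X[...,0]-.563,X[...,1]-.136)<.016)&(d>0)&(X[...,2]>.122)&(X[...,2]<.16)
Q=X[m]
from scipy.optimize import least_squares
s=least_squares(lambda p:np.linalg.norm(Q-p,axis=1)-.009,[.563,.136,.133],loss="soft_l1",f_scale=.001); print("ball",np.round(s.x,4),len(Q),"ztop",np.round(np.percentile(Q[:,2],98),4))
m=(X[...,2]>.06)&(X[...,2]<.076)&(X[...,0]>.48)&(X[...,0]<.66)&(X[...,1]>.06)&(X[...,1]<.3)
r=cv2.minAreaRect(X[m][:,:2].astype(np.float32)); print(" block top",np.round(r[0],4),np.round(r[1],4),round(r[2],2))
E
```

```text
clock: 13.55
eef_pos: [0.5612, 0.1339, 0.2212]
tool_rot: [0.992, -0.126, -0.0, 0.0]
ft_force: [0.4, -0.1, -0.1]
grip_width: 0.085
t 13.6 tcp [0.5613 0.134  0.2214] yaw -14.52 toolz [-6.e-04 -3.e-04 -1.e+00] j [ 0.23  0.4   0.2   1.37 -0.    2.06] F [ 0.5 -0.3  0.6] w 0.0858
shift total units [ 0.068 -0.183  5.736]
turn total units [0.0001 0.0002 0.0015]
wrist7 [270, 184, 23, 14, 162] w 13 21 8 resid px 0.0 low z 0.0828
 cyl ['wrist7'] 122 rms mm 0.15 slope [0.008 0.015] {0.07: [0.5627, 0.1345], 0.095: [0.5629, 0.1348], 0.133: [0.5632, 0.1354]}
ball [0.5633 0.1356 0.134 ] 599 ztop 0.1434
 block top [0.5754 0.1838] [0.1624 0.0668] 75.59
```

View pics/wrist7.png

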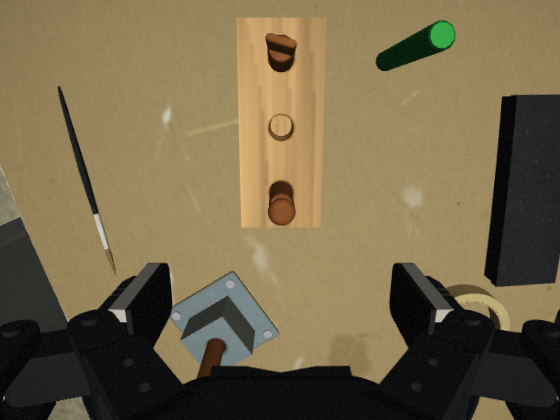

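```bash
python3 -m inch '[[0.05,-0.05,0.4,0,0,0,-1],[0,0,0.9,0,0,0,-1],[0,0,0.9,0,0,0,-1],[0,0,0.9,0,0,0,-1],[0,0,0.9,0,0,0,-1],[0,0,0.8,0,0,0,-1],[0,0,0.5,0,0,0,-1],[0,0,0.2,0,0,0,-1]]'
python3 -m inch '[[0,0,0,0,0,0,-1],[0,0,0,0,0,0,-1],[0,0,0,0,0,0,-1],[0,0,0,0,0,0,-1],[0,0,0,0,0,0,-1],[0,0,0,0,0,0,-1],[0,0,0,0,0,0,-1],[0,0,0,0,0,0,-1]]'
python3 - <<'E'
from h import *
shot("wrist","wrist8")
go([.5629,.1348,.080],-14.8)
P,d,c=load("wrist8"); X=cloud(c,d)
print(np.round(np.median(X[(X[...,2]>.06)&(X[...,2]<.08)&(d>0)&(abs(X[...,0]-.575)<.08)][:,2]),4))
E
```

```text
clock: 14.4
eef_pos: [0.5623, 0.1352, 0.082]
tool_rot: [0.992, -0.126, -0.001, 0.001]
ft_force: [-0.7, 0.7, 0.8]
grip_width: 0.0853
clock: 15.2
eef_pos: [0.5635, 0.1356, 0.0838]
tool_rot: [0.992, -0.126, 0.0, 0.0]
ft_force: [-0.1, -0.2, -0.5]
grip_width: 0.0853
t 15.25 tcp [0.5635 0.1356 0.0838] yaw -14.49 toolz [-1.e-04 -0.e+00 -1.e+00] j [ 0.24  0.5  -0.02  1.06  0.    2.06] F [-0.2 -0.4 -0.5] w 0.0857
shift total units [-0.016  0.039  0.151]
turn total units [0.     0.     0.0017]
0.0711
```

View pics/wrist8.png

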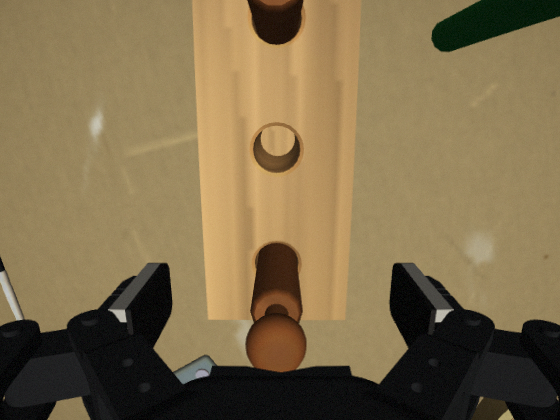

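```bash
python3 -m inch '[[0,0.03,0.15,0,0,0,-1],[0,0,0,0,0,0,-1],[0,0,0,0,0,0,1],[0,0,0,0,0,0,1],[0,0,0,0,0,0,1],[0,0,0,0,0,0,1],[0,0,0,0,0,0,1],[0,0,0,0,0,0,1]]'
python3 -m inch '[[0,0,-0.2,0,0,0,1],[0,0,-0.6,0,0,0,1],[0,0,-0.7,0,0,0,1],[0,0,-0.8,0,0,0,1],[0,0,-0.9,0,0,0,1],[0,0,-1,0,0,0,1],[0,0,-1,0,0,0,1],[0,0,-0.8,0,0,0,1]]'
python3 - <<'E'
from h import *
shot("wrist","wrist9");shot("scene","scene6")
go([.615,-.2656,.23],-14.8)
P=cv2.imread("pics/scene6.png"); w=cv2.imread("pics/wrist9.png")
cv2.imwrite("pics/c4.png",np.hstack([cv2.resize(P[50:250,200:340],(400,571)),cv2.resize(w[:,140:420],(381,571))]))
E
```

```text
clock: 16.05
eef_pos: [0.5627, 0.135, 0.0802]
tool_rot: [0.992, -0.126, -0.001, 0.0]
ft_force: [-1.9, 0.0, 3.6]
grip_width: 0.0164
clock: 16.85
eef_pos: [0.5641, 0.135, 0.232]
tool_rot: [0.992, -0.126, 0.001, -0.0]
ft_force: [-0.6, 0.2, -1.2]
grip_width: 0.0164
t 16.95 tcp [0.5656 0.1353 0.2338] yaw -14.49 toolz [ 0.0076  0.0016 -1.    ] j [ 0.23  0.4   0.23  1.4  -0.    2.06] F [ 0.1 -0.1 -0.8] w 0.0166
shift total units [ 5.925 15.034  0.141]
turn total units [-0.0011 -0.0022  0.0017]
```

View pics/c4.png

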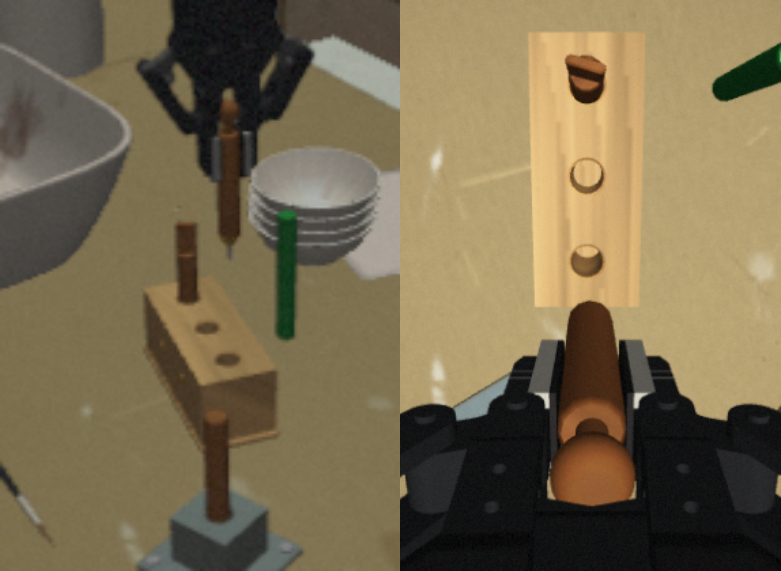

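The needle tool is out and held straight in the gripper, and the blade tool stays in its bore. Now I'll carry it to the plate and tilt it.

```bash
python3 -m inch '[[0.24,0.94,-0.1,0,0,0,1],[0.24,0.94,-0.1,0,0,0,1],[0.24,0.94,-0.1,0,0,0,1],[0.24,0.94,-0.1,0,0,0,1],[0.24,0.94,-0.1,0,0,0,1],[0.24,0.94,-0.1,0,0,0,1],[0.24,0.94,0,0,0,0,1],[0.24,0.94,0,0,0,0,1]]'
python3 -m inch '[[0.24,0.94,0,0,0,0,1],[0.24,0.94,0,0,0,0,1],[0.24,0.94,0,0,0,0,1],[0.24,0.94,0,0,0,0,1],[0.24,0.94,0,0,0,0,1],[0.24,0.94,0,0,0,0,1],[0.24,0.94,0,0,0,0,1],[0.24,0.9,0,0,0,0,1]]'
python3 -m inch '[[0,0,0,0,0.0417,0,1],[0,0,0,0,0.0417,0,1],[0,0,0,0,0.0417,0,1],[0,0,0,0,0.0417,0,1],[0,0,0,0,0.0417,0,1],[0,0,0,0,0.0415,0,1],[0,0,0,0,0,0,1],[0,0,0,0,0,0,1]]'
python3 - <<'E'
from h import *
shot("wrist","wrist10");shot("scene","scene7");shot("top","top2")
go([.566,-.253,.215])
P=cv2.imread("pics/scene7.png"); w=cv2.imread("pics/wrist10.png")
cv2.imwrite("pics/c5.png",np.hstack([cv2.resize(P[120:330,340:520],(480,560)),cv2.resize(w[:,200:360],(213,560))]))
E
```

```text
clock: 17.75
eef_pos: [0.5625, -0.0601, 0.2437]
tool_rot: [0.992, -0.126, -0.001, 0.0]
ft_force: [0.7, -0.1, -1.0]
grip_width: 0.0162
clock: 18.55
eef_pos: [0.5621, -0.2532, 0.2434]
tool_rot: [0.992, -0.126, -0.001, -0.0]
ft_force: [0.4, 0.7, 0.6]
grip_width: 0.0169
clock: 19.35
eef_pos: [0.5615, -0.2519, 0.2433]
tool_rot: [0.918, -0.117, 0.375, 0.047]
ft_force: [1.3, -1.0, 1.0]
grip_width: 0.0163
t 19.5 tcp [ 0.5661 -0.254   0.2491] yaw -14.39 toolz [ 0.6843 -0.1778 -0.7072] j [-0.51  0.   -0.55  0.25  0.18  1.39] F [ 0.5 -0.  -0.3] w 0.0166
shift total units [-0.974 -0.038  0.954]
```

View pics/c5.png

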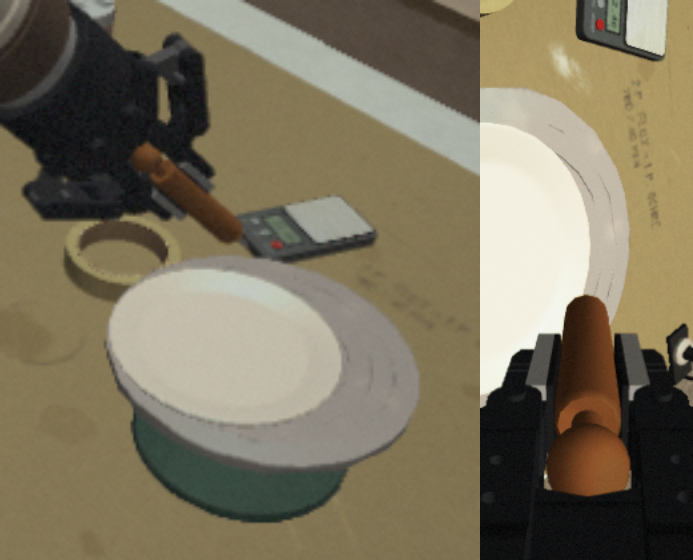

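View pics/top2.png

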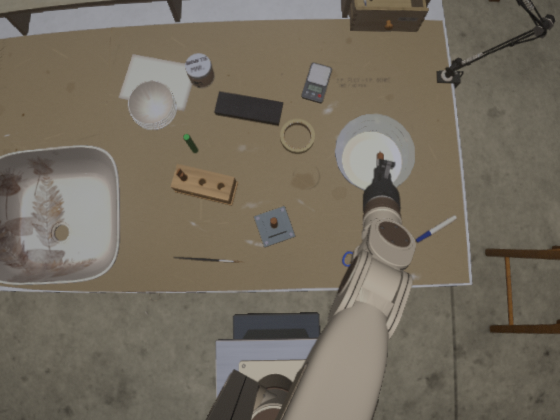

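```bash
cat > ndl.py <<'E'
from h import *
from scipy.optimize import least_squares
def ndl(nms,tcp,tz):
    tcp=np.array(tcp);tz=np.array(tz)
    for nm in nms:
        P,d,c=load(nm); X=cloud(c,d); hsv=cv2.cvtColor(P,cv2.COLOR_BGR2HSV)
        rel=X-tcp; s=rel@tz; rad=np.linalg.norm(rel-s[...,None]*tz,axis=-1)
        m=(d>0)&(rad<.022)&(s>.004)&(s<.06)&((hsv[...,0]<14)|(hsv[...,0]>172))&(hsv[...,1]>110)
        n,l,st,ce=cv2.connectedComponentsWithStats(m.astype(np.uint8)); 
        if n<2: print(nm,"none"); continue
        i=1+np.argmax(st[1:,4]); Q=X[l==i]
        e1=np.cross(tz,[0,0,1.]);e1/=np.linalg.norm(e1);e2=np.cross(tz,e1)
        A=(Q-tcp)@tz;B=(Q-tcp)@e1;C=(Q-tcp)@e2
        h=A<.045
        f=lambda p:np.hypot(B[h]-p[0]-p[2]*A[h],C[h]-p[1]-p[3]*A[h])-.009
        p=least_squares(f,[0,0,0,0],loss="soft_l1",f_scale=.001).x
        ax=tz+e1*p[2]+e2*p[3];ax/=np.linalg.norm(ax); o=tcp+e1*p[0]+e2*p[1]
        print(nm,len(Q),"rms",round(1e3*np.sqrt((f(p)**2).mean()),2),"axis",np.round(ax,3),"offset mm",np.round(p[:2]*1e3,1),"end s",np.round(np.percentile(A,[97,99.5]),4),"px box",st[i].tolist())
        print("   tip(.072):",np.round(o+.072*ax,4), "handle end+22:",np.round(o+(np.percentile(A,98)+.022)*ax,4),"slant deg",round(np.degrees(np.arccos(-ax[2])),1))
E
python3 - <<'E'
from ndl import *
ndl(["wrist10","scene7","top2"],[.5661,-.2540,.2491],[.6843,-.1778,-.7072])
P,d,c=load("scene7"); tip=[.6153,-.2668,.198]; print(proj(c,tip))
u,v=proj(c,tip)[0].astype(int)
cv2.imwrite("pics/tip1.png",cv2.resize(P[v-40:v+40,u-50:u+50],None,fx=7,fy=7,interpolation=cv2.INTER_CUBIC))
E
```

```text
wrist10 895 rms 0.2 axis [ 0.669 -0.191 -0.719] offset mm [-0.4  6.2] end s [0.0472 0.0487] px box [261, 222, 39, 42, 895]
   tip(.072): [ 0.6101 -0.2663  0.193 ] handle end+22: [ 0.6087 -0.2659  0.1945] slant deg 44.1
scene7 114 rms 0.82 axis [ 0.689 -0.193 -0.699] offset mm [0.8 2.2] end s [0.0461 0.0475] px box [412, 194, 19, 17, 114]
   tip(.072): [ 0.614  -0.2683  0.1972] handle end+22: [ 0.6118 -0.2676  0.1995] slant deg 45.7
top2 25 rms 0.75 axis [ 0.701 -0.119 -0.703] offset mm [3.4 1.8] end s [0.0445 0.0465] px box [378, 153, 5, 6, 25]
   tip(.072): [ 0.6144 -0.2656  0.1972] handle end+22: [ 0.6112 -0.265   0.2005] slant deg 45.3
[[432.42584016 210.1698349 ]]
```

View pics/tip1.png

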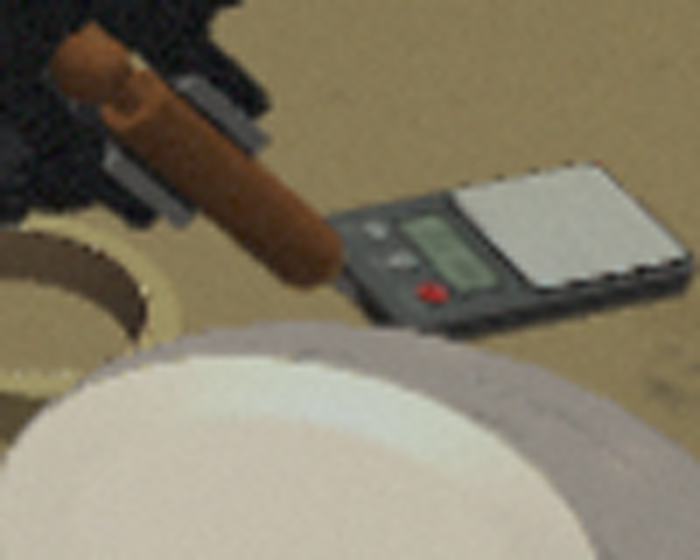

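```bash
python3 -m inch '[[-0.16,-0.01,0.16,0,0,0,1],[-0.16,-0.01,0.16,0,0,0,1],[-0.16,-0.01,0.16,0,0,0,1],[-0.16,0,0.16,0,0,0,1],[-0.16,0,0.16,0,0,0,1],[-0.13,0,0.15,0,0,0,1],[0,0,0,0,0,0,1],[0,0,0,0,0,0,1]]'
python3 -m inch '[[0,0,0,0,0,0,1],[0,0,0,0,0,0,1],[0,0,0,0,0,0,1],[0,0,0,0,0,0,1],[0,0,0,0,0,0,1],[0,0,0,0,0,0,1],[0,0,0,0,0,0,1],[0,0,0,0,0,0,1]]'
python3 - <<'E'
from ndl import *
def st():
    o=bot.get_obs();M=Ro.from_quat(o["tool_rot"]).as_matrix();print(np.round(o["eef_pos"],4),np.round(M[:,2],4),"tip",np.round(o["eef_pos"]+.072*M[:,2],4),"v",np.abs(o["joint_vel"]).max().round(3));return o["eef_pos"],M[:,2]
a=st();shot("wrist","wrist11");b=st();shot("scene","scene8");e=st();shot("top","top3");f=st()
ndl(["wrist11"],*a);ndl(["scene8"],*b);ndl(["top3"],*e)
for nm in("scene8","top3"):
    P,d,c=load(nm);X=cloud(c,d);m=(np.hypot(X[...,0]-.615,X[...,1]+.2656)<.03)&(X[...,2]<.12)&(d>0);print(nm,"plate mid z",np.median(X[m][:,2]).round(4))
P,d,c=load("scene8");u,v=proj(c,[.615,-.2656,.164])[0].astype(int);print(u,v)
A=cv2.resize(P[v-50:v+50,u-50:u+50],(560,560),interpolation=cv2.INTER_CUBIC)
cv2.imwrite("pics/tip2.png",A)
E
```

```text
clock: 20.3
eef_pos: [0.563, -0.2516, 0.2115]
tool_rot: [0.917, -0.117, 0.377, 0.048]
ft_force: [0.2, 0.1, -0.4]
grip_width: 0.0168
clock: 21.1
eef_pos: [0.563, -0.2516, 0.2117]
tool_rot: [0.917, -0.117, 0.377, 0.048]
ft_force: [0.0, 0.3, -0.4]
grip_width: 0.0166
[ 0.563  -0.2516  0.2117] [ 0.6812 -0.176  -0.7106] tip [ 0.6121 -0.2642  0.1606] v 0.003
[ 0.563  -0.2516  0.2117] [ 0.6813 -0.176  -0.7106] tip [ 0.6121 -0.2642  0.1606] v 0.001
[ 0.563  -0.2515  0.2117] [ 0.6812 -0.1759 -0.7106] tip [ 0.6121 -0.2642  0.1605] v 0.001
[ 0.563  -0.2516  0.2117] [ 0.6812 -0.176  -0.7106] tip [ 0.6121 -0.2642  0.1606] v 0.002
wrist11 895 rms 0.2 axis [ 0.672 -0.191 -0.715] offset mm [ 0.5 -1.4] end s [0.0466 0.0483] px box [261, 222, 39, 42, 895]
   tip(.072): [ 0.6122 -0.266   0.1612] handle end+22: [ 0.6105 -0.2655  0.163 ] slant deg 44.3
scene8 98 rms 0.78 axis [ 0.658 -0.189 -0.729] offset mm [ 1.  -1.5] end s [0.0442 0.0468] px box [408, 210, 17, 16, 98]
   tip(.072): [ 0.6112 -0.2664  0.1604] handle end+22: [ 0.6079 -0.2654  0.1641] slant deg 43.2
top3 23 rms 0.8 axis [ 0.609 -0.241 -0.755] offset mm [-1.9 -0.8] end s [0.0447 0.046 ] px box [374, 158, 5, 6, 23]
   tip(.072): [ 0.6079 -0.2673  0.1579] handle end+22: [ 0.605  -0.2661  0.1615] slant deg 41.0
scene8 plate mid z 0.1047
top3 plate mid z 0.1049
428 224
```

View pics/tip2.png

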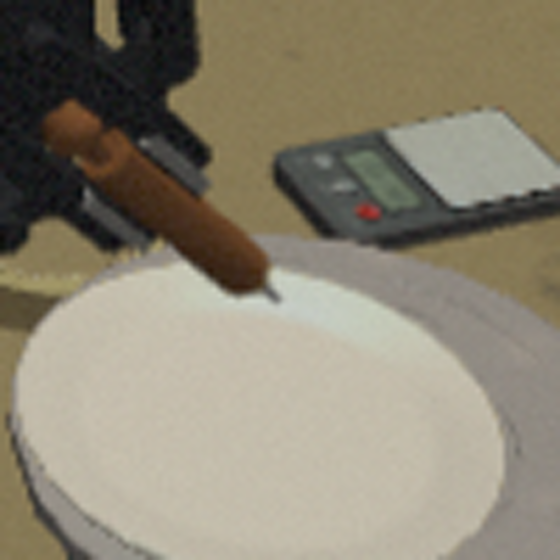

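View pics/wrist11.png

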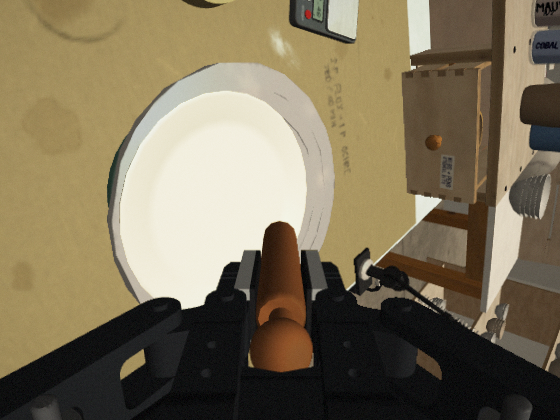

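```bash
python3 -m inch '[[0.06,0,0,0,0.001,0,1],[0.06,0,0,0,0.001,0,1],[0.06,0,0,0,0,0,1],[0,0,0,0,0,0,1],[0,0,0,0,0,0,1],[0,0,0,0,0,0,1],[0,0,0,0,0,0,1],[0,0,0,0,0,0,1]]'
python3 - <<'E'
from ndl import *
def st():
    o=bot.get_obs();M=Ro.from_quat(o["tool_rot"]).as_matrix();print(np.round(o["eef_pos"],4),np.round(M[:,2],4),"tip",np.round(o["eef_pos"]+.072*M[:,2],4),"v",np.abs(o["joint_vel"]).max().round(3),"t",o["clock"]);return o["eef_pos"],M[:,2]
a=st();shot("wrist","wrist12");b=st();shot("scene","scene9");e=st();shot("top","top4")
ndl(["wrist12"],*a);ndl(["scene9"],*b)
for nm,th in(("top4",154),("scene9",155)):
    P,d,c=load(nm); X=cloud(c,d)
    reg=(X[...,2]>.09)&(X[...,2]<.13)&(X[...,0]>.45)&(X[...,0]<.8)&(X[...,1]>-.45)&(X[...,1]<-.12)
    m=(reg&(P[...,2]>th)).astype(np.uint8)
    cs,_=cv2.findContours(m,cv2.RETR_EXTERNAL,cv2.CHAIN_APPROX_NONE); k=max(cs,key=cv2.contourArea).reshape(-1,2)
    W=np.array([onplane(c,u,v,.109)[:2] for u,v in k]); print(nm,"plate minCircle",cv2.minEnclosingCircle(W.astype(np.float32)))
E
```

```text
clock: 22.05
eef_pos: [0.5661, -0.2524, 0.2148]
tool_rot: [0.916, -0.117, 0.38, 0.048]
ft_force: [0.2, -1.0, -0.5]
grip_width: 0.0168
[ 0.5661 -0.2524  0.2148] [ 0.6855 -0.1771 -0.7062] tip [ 0.6154 -0.2651  0.164 ] v 0.001 t 22.05
[ 0.5661 -0.2523  0.2148] [ 0.6855 -0.177  -0.7063] tip [ 0.6154 -0.2651  0.164 ] v 0.001 t 22.1
[ 0.5661 -0.2524  0.2149] [ 0.6855 -0.1771 -0.7062] tip [ 0.6155 -0.2651  0.164 ] v 0.002 t 22.15
wrist12 901 rms 0.2 axis [ 0.676 -0.194 -0.711] offset mm [ 0.5 -1.4] end s [0.0467 0.0488] px box [261, 222, 39, 42, 901]
   tip(.072): [ 0.6156 -0.267   0.1646] handle end+22: [ 0.6137 -0.2665  0.1666] slant deg 44.7
scene9 93 rms 0.72 axis [ 0.677 -0.2   -0.708] offset mm [ 0.8 -1.2] end s [0.0437 0.0455] px box [411, 208, 16, 16, 93]
   tip(.072): [ 0.6155 -0.2677  0.1647] handle end+22: [ 0.612  -0.2667  0.1683] slant deg 44.9
top4 plate minCircle ((0.6138938069343567, -0.2655435800552368), 0.07972147315740585)
scene9 plate minCircle ((0.6153467297554016, -0.26483893394470215), 0.08108530193567276)
```

View pics/scene9.png

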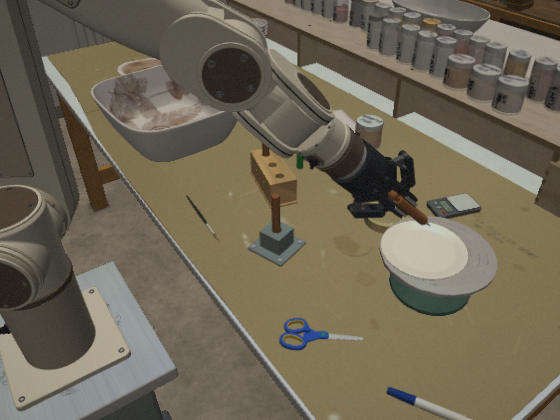

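```bash
python3 -c "
from workcell import bot
print(bot.job_done(), bot.get_obs()['clock'])"
```

```text
the job is handed in; nothing more can be done
the job is handed in; nothing more can be done
```

The job is done and handed in at about 22 s of the 54 s allowed; no verdict was reported.

**Post:** I moved the plain post from the middle bore of the block into the grey foot and pushed it until it stopped, at about 17.5 N. I then let it go and backed the gripper off. Its top read 0.1398 m, against 0.1397 m when it stood in the block, whose bore floor is at the same height, so it is fully home.

**Needle tool:** It is held still in the gripper with the needle end down, slanted 44.7 to 45 degrees. The tip is at about (0.6155, -0.266, 0.164 to 0.165) m. That is about 6 cm above the plate, within 2 to 3 mm of its middle at about (0.615, -0.2655).

**Checks that disagreed:** The top camera's fit of the slanted tool, on only about 25 pixels, differed by a few degrees and millimetres, so I relied on the wrist and scene cameras. The cameras also differed by 2 to 3 mm on the foot's bore before insertion, but the post still went in without side load.

**Everything else:** The plate fitted the same place before and after, to about 1 mm. The blade tool, green rod, brush and tape showed no change by eye. The last scene view hides the tape behind the gripper, so I last saw it in the top view after the tilt.

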